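Hold the spring clip open round the picture card

ROBOT

A 7-joint arm with a two-finger parallel gripper is mounted at the origin on the work surface. World frame = base frame: x ahead of the robot, y to its left, z up, the work surface at z = 0. Lengths are in m, angles in rad, forces in N, time in s.
With the tool pointing down it reaches from about 0.35 to 0.9 m from the base axis. Payload 8.1 kg.
Tool frame: the origin (TCP) lies midway between the tips of the shut fingers; the grasp point (between the pads) lies 19 mm behind it; z points along the fingers, y is the line along which they close (so a half turn about z gives the same grasp; the last joint's range is limited). The gripper opens to 92 mm and grips with 3 to 60 N. Pads are 19 mm wide; open, the fingers measure 130 mm over their backs; the gripper's body (75 mm by 190 mm) begins 47 mm behind the grasp point.
Start: joints at [-1.341, 0.434, 0.025, 1.573, -0.012, 1.134, -0.075], TCP at [0.204, 0.591, 0.227] pointing down, gripper open.
Joint ranges: [-2.62, 2.62], [-0.44, 2.09], [-1.27, 1.32], [0.08, 2.57], [-1.32, 4.46], [0.12, 2], [-2.74, 2.74]. Speed limits (rad/s): [2.22, 2.22, 3.01, 3.01, 3.14, 3.14, 3.14].

INTERFACE

Orientations are given as a rotation vector (axis times angle).
In Python, from cell import arm gives the robot as it stands.
- The arm moves only by the tool carry_out, never from a script. Its arguments are lists of equal length, an entry for each row: "claw": the finger opening in cm, from 0 to 9.18; "delta_pos": the shift along the tool's x, y, z in cm, a list of three; "angular": the turn, a rotation vector about the tool's x, y, z in rad, a list of three. In form: {"claw": [claw, ...], "delta_pos": [[dx, dy, dz], ...], "angular": [[ax, ay, az], ...]}. A call has 1 to 20 rows; each row shifts and turns the commanded pose from where the row before left it, along the tool's axes as they then stand; what a row does not reach is not made up. A row lasts 1/10 s, in which the tool goes at most 50 mm and 8.59 degrees, less where a joint would pass 70% of its speed; a pose out of reach is approached as far as the arm can. A call with a gripper value outside its range is refused whole. The fingers move at their own pace and stop on an object; "force" is the grip in N (left out, the last holds). Time passes only in rows, so rows that do not move let the fingers close. It gives the time, the measured TCP pose, the force, the opening and the grip force at its end, in the units of the state.
- arm.observe(): the state, without advancing time (a new reading comes with each control period).
- arm.get_image(name): name is "scene" or "top" or "wrist"; returns a dict with "frame" (420x560x3 uint8, red, green, blue), "mtx" (3x3 intrinsics, pixels), "dist" ([k1, k2, p1, p2, k3] as OpenCV has them; the pictures are not rectified), "T" (4x4, takes a point from camera to world coordinates). Camera axes: x right, y down, z forward; pixel columns grow to the right and rows downward; lengths in m; the calibration is good to about 2 mm. A picture is of the moment at which its call begins. There is no depth.
- arm.sign_off(): hands the job in; it is judged then, once.
Trained networks look in a picture, given as the dict that the camera call returned (one of the last four; its "shot" number tells which), for a name from the list of things; names that differ only in an ending like _2 or _b are one class to them, and where a whole thing is asked for, a point or a joint stands for the part that bears it (a point fixed in the world has none). Each returns a list of dicts, best first, with "conf" (0 to 1); they miss things now and then, are a little off and sometimes report something else, mostly with a low value. They report only what shows in the picture. A call takes as long as a camera call. They do not tell look-alikes from the thing itself.
- arm.look_for(label, picture): "centre" ([column, row] as shares, 0 to 1, of the picture: columns of its width, rows of its height, amid what is visible of it).
- arm.trace(label, picture): "region" (420x560 bool, what is visible of it) and "centre" ([column, row] as shares, 0 to 1, of the picture: columns of its width, rows of its height, amid what is visible of it).
- arm.place_of(label, picture): "centre" ([column, row] as shares, 0 to 1, of the picture: columns of its width, rows of its height: a listed point, or the origin of a listed thing).
The state is a dict: "clock": time; "joints": joint angles; "dq": joint speeds; "joint_efforts": joint torques, N m; "position": TCP position; "ee_rot": TCP orientation; "force": force on the tool from outside, world axes, zero at the start; "ft_torque": the same for the moment, N m; "width": opening from 0.0 (shut) to 1.0 (fully open); "gripper_force": force on a finger pad.
Only numpy, scipy, OpenCV 4.12 (cv2) and the standard library are available. Lean on these libraries where they do the work, as an engineer would, in place of code of your own. Each camera call takes 0.05 s, during which the arm holds its last target. There are 200 camera calls.

TASK

By its upright knob, swing the picture stand's stiff arm round until it lies in line over the long foot of the stand, and leave it there. Then pick up the steel spring clip lying on the shelf by its two splayed handles, squeeze it wide open, and bring it to the free upright edge of the card so that one jaw stands on each side of the card without touching it or the stand; finish like that, still holding the clip squeezed wide open round the card edge, so that I can slip a second picture in. Keep fingers and gripper off the card itself and leave the other things on the shelf where they are.

Things in the scene. Friction and masses are not known exactly. Their poses are not given: they have to be found in the camera images.
- stand: picture stand, fixed to the shelf, dark steel. Its foot is an oblong plate 260 x 75 x 12 mm. Origin on the shelf under the hinge post (post radius 10 mm); z up. The foot reaches from 50 mm behind the origin (-x) to 210 mm ahead of it (+x): +x is the long direction that the arm must be brought over.
- memo_arm (a joint): angle (rad) of the stand's level arm about the upright axis through the stand's origin: 0 = in line over the long foot (stand +x), positive = anticlockwise from above; starts at 0.5 to 1.2, range -1.0 to 1.5. Stiff hinge, about 0.25 N m (4 N at the knob): stays where left. The arm is a steel bar 145 mm long, 12 mm wide, 44 to 62 mm above the shelf.
- hinge_top (a point): top of the arm's hinge boss (radius 13 mm), on the hinge axis, 65 mm above the shelf
- swing_knob (a point): grip point on the arm's upright round steel knob, 14 mm in diameter, 70 mm out from the hinge axis. The knob stands from 53 to 115 mm above the shelf; this point is on its axis, 100 mm above the shelf. The card's inner edge is 35 mm farther out along the arm.
- card_edge (a point): stiff card picture standing upright on the arm in the arm's vertical plane, 75 mm long, 70 mm high, 3 mm thick, fixed to the arm. Origin at mid height of its free (outer) upright edge, 180 mm from the hinge axis, 93 mm above the shelf; x outward along the arm (card at x -75 to 0 mm), y across the card, z up. Spans 58 to 128 mm above the shelf; bar ends 33 mm short of the edge.
- clip: loose steel spring clip (80 g) lying on its side on the shelf, 89 mm long, 26 mm high. Origin at the underside, on its pivot; z up along the pivot, x out through the jaws, y across. Jaws reach x = +45 mm; the handles splay in a V back to x = -44 mm, about 48 mm over their outer faces at the ends when shut; squeezed fully open they are parallel, 24 mm over.
- clip_grip (a point): where to take the clip: midway between the handles, 26 mm behind the pivot (clip x = -26 mm) and half way up the 26 mm height; fingers close along the clip's y axis
- clip_l (a joint): opening angle of the left clip half from the midline (rad), the right half moves the same: 0 = jaws shut, 0.33 = fully open against its stop (then some 30 mm between the jaw tips). The spring takes about 5 N at the handle ends to start opening, about 10 N to open fully; let go, it snaps shut.
- tip_l (a point): tip of the left (clip +y) jaw, at half the clip's height
- tip_r (a point): tip of the right (clip -y) jaw, at half the clip's height
- canister: bystander: chrome travel canister, 72 mm diameter, 178 mm tall, standing; origin at the centre of its underside
- roller: bystander: lint roller lying on the shelf, paper roll 50 mm in diameter, lilac handle, 223 mm long along its x axis (-135 to +88 mm); origin on the shelf
- dish: bystander: round glass dish of marbles, 104 mm across, 32 mm high; origin at the centre of its underside
- torch: bystander: black pocket torch lying down, 115 mm long along its x axis (-60 to +55 mm), 36 mm thick; origin on the shelf
There are look-alikes about, which are no part of the job. Leave any orange look-alike of the clip alone.

How it is judged:
On the way, in this order (a step that is already met when the one before it is completed fails the run):
1. the stand's arm is in line over its long foot (within 0.15 rad) and at rest, the clip still lying on the shelf (value of joint memo_arm between -0.15 and 0.15 rad and velocity of joint memo_arm between -0.05 and 0.05 rad/s and height (world z) of clip below 0.01 m), for 0.3 s.
2. the clip is held up off the shelf, squeezed wide open (each half beyond 0.2 rad) (height (world z) of clip above 0.03 m and contact force between the fingers and clip above 2 N and value of joint clip_l above 0.2 rad), for 0.2 s.
At the end, for the whole second after the job is handed in: Arm within 0.15 rad of in line; gripper holds the clip (over 2 N), each half open over 0.2 rad; jaw tips 8 mm or more past the free edge, 3 mm or more to either side of mid-plane, within 33 mm of mid height, pivot outside; clip still, not touching card or stand (under 0.3 N) (value of joint memo_arm between -0.15 and 0.15 rad and contact force between the fingers and clip above 2 N and value of joint clip_l above 0.2 rad and x of each of tip_l, tip_r in the frame of card_edge below -0.008 m and z of tip_l in the frame of card_edge between -0.033 and 0.033 m and z of tip_r in the frame of card_edge between -0.033 and 0.033 m and x of clip in the frame of card_edge above 0 m and ((y of tip_l in the frame of card_edge above 0.003 m and y of tip_r in the frame of card_edge below -0.003 m) or (y of tip_r in the frame of card_edge above 0.003 m and y of tip_l in the frame of card_edge below -0.003 m)) and contact force between clip and stand below 0.3 N and linear speed of clip below 0.03 m/s); the arm keeps its last pose, push and grip.
It fails at once if the fingers or the robot press on the card (over 1 N) (contact force between any of the fingers, the arm and memo_arm_c4 above 1 N).
It fails at once if another thing on the shelf is moved by more than 20 mm (distance of any of canister, roller, dish, torch from where it was at the start of the episode above 0.02 m).
It also fails if it takes over 51 s, if anything falls off the work surface, if the arm or the gripper's body presses on something with over 40 N, if the wrist force passes 120 N, or if a joint passes its speed limit or range.

## Working session

There is one attempt and no reset: what is moved stays moved. The work goes in short steps, Python scripts to look and compute and a tool call to move; the robot and the scene stay as the last step left them, time stands still between calls to the robot, and variables do not carry over. Pictures are saved under pics/ and viewed, at most 13 in all, crops included, and the job is handed in when it is done.

Besides the shell and the picture viewer there is one more tool, called after "Emit:" by a JSON object that holds its "name" and its "arguments". carry_out: Moves the arm, as the interface text tells. Its arguments: {"type":"object","properties":{"claw":{"type":"array","items":{"type":"number"}},"delta_pos":{"type":"array","items":{"type":"array","items":{"type":"number"}}},"angular":{"type":"array","items":{"type":"array","items":{"type":"number"}}},"force":{"type":"number"}},"required":["claw","delta_pos","angular"]}

```bash
mkdir -p pics
cat > h.py <<'E'
import numpy as np, cv2, json
from cell import arm
from scipy.spatial.transform import Rotation as R
def px(c): return np.array([c[0]*560,c[1]*420])
def ray(p,uv):
    u=cv2.undistortPoints(np.array([[uv]],float),p["mtx"],np.array(p["dist"],float))[0,0]
    T=np.array(p["T"]); return T[:3,3],T[:3,:3]@np.array([u[0],u[1],1.])
def onz(p,uv,z):
    o,d=ray(p,uv); return o+d*(z-o[2])/d[2]
def tri(obs):
    A=np.zeros((3,3));b=np.zeros(3)
    L=[]
    for p,uv in obs:
        o,d=ray(p,uv);d=d/np.linalg.norm(d);P=np.eye(3)-np.outer(d,d);A+=P;b+=P@o;L.append((o,P))
    x=np.linalg.solve(A,b); return x,[float(np.linalg.norm(P@(x-o))) for o,P in L]
def proj(p,X):
    T=np.linalg.inv(p["T"]);r,_=cv2.Rodrigues(T[:3,:3])
    return cv2.projectPoints(np.atleast_2d(X).astype(float),r,T[:3,3],p["mtx"],np.array(p["dist"],float))[0][:,0]
def save(p,n): cv2.imwrite("pics/"+n,p["frame"][:,:,::-1])
E
python3 - <<'E'
from h import *
np.set_printoptions(precision=3,suppress=True)
s=arm.observe();print(s["clock"],s["position"],s["ee_rot"],s["width"])
P={n:arm.get_image(n) for n in("scene","top","wrist")}
for n in P: save(P[n],n+"0.png"); print(n,np.array(P[n]["T"])[:3])
a=np.hstack([P["scene"]["frame"],P["top"]["frame"]]); 
for l in "stand hinge_top swing_knob card_edge clip clip_grip tip_l tip_r canister roller dish torch".split():
    for n in P:
        print(l,n,[(px(d["centre"]).round(1).tolist(),round(d["conf"],2)) for d in arm.place_of(l,P[n])][:3])
E
```

```text
0.0 [0.204 0.59  0.226] [-0.52  -3.098  0.002] 0.9984195708265271
scene [[ 0.581  0.625 -0.523  1.215]
 [ 0.814 -0.432  0.388 -0.454]
 [ 0.016 -0.65  -0.759  0.991]]
top [[ 0.048 -0.971  0.236  0.332]
 [-0.999 -0.048  0.006 -0.002]
 [ 0.006 -0.236 -0.972  1.246]]
wrist [[ 0.326  0.917  0.23   0.143]
 [ 0.945 -0.316 -0.081  0.612]
 [-0.002  0.244 -0.97   0.384]]
stand scene [([221.5, 242.2], 0.82)]
stand top [([316.7, 246.4], 0.58)]
stand wrist []
hinge_top scene [([218.8, 226.5], 0.54)]
hinge_top top [([322.3, 244.6], 0.73)]
hinge_top wrist []
swing_knob scene [([214.8, 198.9], 0.6)]
swing_knob top [([308.5, 264.2], 0.52)]
swing_knob wrist []
card_edge scene [([220.9, 167.5], 0.54), ([266.0, 273.8], 0.3)]
card_edge top [([286.2, 301.7], 0.74)]
card_edge wrist []
clip scene [([357.5, 149.2], 0.56), ([347.0, 161.7], 0.5)]
clip top [([115.5, 261.5], 0.62), ([163.1, 252.9], 0.59)]
clip wrist []
clip_grip scene [([346.4, 160.6], 0.8), ([356.2, 143.8], 0.79)]
clip_grip top [([150.3, 248.9], 0.73), ([126.6, 267.4], 0.6)]
clip_grip wrist []
tip_l scene [([347.8, 163.5], 0.71), ([377.7, 144.6], 0.55), ([327.1, 171.3], 0.52)]
tip_l top [([179.8, 247.1], 0.62), ([108.3, 249.0], 0.6), ([102.1, 254.2], 0.49)]
tip_l wrist []
tip_r scene [([347.8, 163.5], 0.71), ([377.7, 144.6], 0.55), ([327.1, 171.3], 0.52)]
tip_r top [([179.8, 247.1], 0.62), ([108.3, 249.0], 0.6), ([102.1, 254.2], 0.49)]
tip_r wrist []
canister scene [([296.8, 289.6], 0.61), ([341.1, 171.8], 0.52)]
canister top [([291.2, 165.8], 0.83)]
canister wrist []
roller scene [([347.7, 237.1], 0.57), ([221.5, 167.6], 0.56), ([216.0, 230.9], 0.27)]
roller top [([222.0, 183.7], 0.64)]
roller wrist []
dish scene [([109.7, 271.0], 0.64)]
dish top [([412.3, 279.6], 0.85)]
dish wrist []
torch scene [([263.7, 275.4], 0.94)]
torch top [([305.2, 194.2], 0.89)]
torch wrist []
```

View pics/scene0.png

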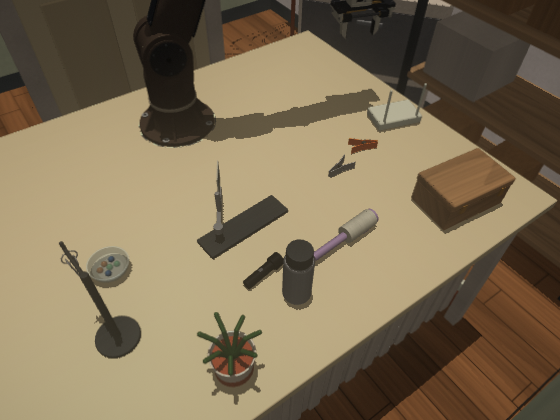

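View pics/top0.png

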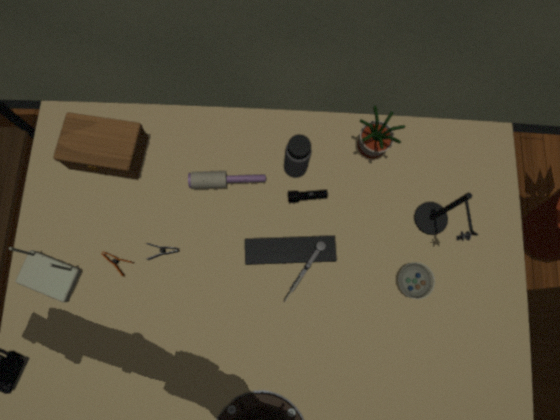

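Run:
```python
from h import *
np.set_printoptions(precision=3,suppress=True)
S=arm.get_image("scene");T=arm.get_image("top")
def t(n,a,b): print(n,*tri([(S,a),(T,b)]))
t("hinge",(218.8,226.5),(322.3,244.6));t("knob",(214.8,198.9),(308.5,264.2));t("edge",(220.9,167.5),(286.2,301.7))
t("standorig",(221.5,242.2),(316.7,246.4))
for n,b in (("A",(115.5,261.5)),("B",(163.1,252.9)),("gripB",(150.3,248.9)),("gripA",(126.6,267.4)),("tip1",(179.8,247.1)),("tip",(102,254))): print(n,onz(T,b,.013))
for n,b in (("A",(357.5,149.2)),("B",(347,161.7)),("g",(346.4,160.6)),("g",(356.2,143.8)),("tip",(327,171.3)),("tip",(377.7,144.6))): print(n,onz(S,b,.013))
for n,b in (("can",(291,165.8)),("roller",(222,183.7)),("dish",(412,279.6)),("torch",(305,194))): print(n,onz(T,b,0))
```

```text
hinge [ 0.521 -0.142  0.065] [0.002028651477188493, 0.002028651477188527]
knob [ 0.46  -0.108  0.096] [0.00375939610516878, 0.003759396105168768]
edge [ 0.365 -0.045  0.099] [0.006136260269616043, 0.006136260269616087]
standorig [ 0.524 -0.137 -0.001] [0.0018662918985697524, 0.0018662918985698285]
A [0.451 0.433 0.013]
B [0.482 0.299 0.013]
gripB [0.492 0.337 0.013]
gripA [0.436 0.399 0.013]
tip1 [0.501 0.253 0.013]
tip [0.47  0.474 0.013]
A [0.46  0.401 0.013]
B [0.485 0.335 0.013]
g [0.481 0.337 0.013]
g [0.438 0.415 0.013]
tip [0.483 0.257 0.013]
tip [0.481 0.469 0.013]
can [ 0.764 -0.053  0.   ]
roller [0.698 0.149 0.   ]
dish [ 0.442 -0.409  0.   ]
torch [ 0.678 -0.097  0.   ]
```

The scene view shows the steel clip at (342,165), the orange look-alike at (363,145) and the stand at (243,225), with its arm and card pointing at the robot. The top view shows the steel clip at (163,250), jaws to the right. The foot runs left from its hinge at (321,245), so stand +x is about world +y and the arm angle is about 1 rad. Next I view the clip from the wrist camera, on the way to the stand.

```bash
cat >> h.py <<'E'
def plan(pos,yaw,n,start=None):
    "yaw = azimuth (rad) of tool y, tool z down; prints rounded rows; start=(pos,rotvec)"
    s=arm.observe(); p,q=(np.array(s["position"]),R.from_rotvec(s["ee_rot"])) if start is None else start
    y=np.array([np.cos(yaw),np.sin(yaw),0]);z=np.array([0,0,-1.]);G=R.from_matrix(np.c_[np.cross(y,z),y,z])
    D=[];A=[]; pos=np.array(pos,float)
    for i in range(n):
        k=1/(n-i)
        d=np.round(q.inv().apply((pos-p)*k)*100,1); a=np.round((q.inv()*G).as_rotvec()*k,2)
        D.append(d.tolist());A.append(a.tolist()); p=p+q.apply(d/100); q=q*R.from_rotvec(a)
    print(json.dumps(D));print(json.dumps(A));print("end err mm",((p-pos)*1000).round(1),"step",np.abs(D).max())
    return p,q
E
python3 -c "
from h import *
s=plan([.46,.28,.2],0,10);print('2');plan([.42,-.09,.24],.5,10,s)"
```

```text
[[-3.4, -2.1, 0.3], [-3.7, -1.7, 0.3], [-3.8, -1.2, 0.3], [-4.0, -0.8, 0.3], [-4.0, -0.2, 0.2], [-4.0, 0.2, 0.3], [-4.0, 0.8, 0.2], [-3.8, 1.2, 0.3], [-3.6, 1.7, 0.2], [-3.4, 2.2, 0.3]]
[[0.0, -0.0, 0.12], [0.0, -0.0, 0.12], [0.0, -0.0, 0.12], [0.0, -0.0, 0.13], [0.0, -0.0, 0.12], [0.0, -0.0, 0.13], [0.0, -0.0, 0.12], [0.0, -0.0, 0.13], [0.0, -0.0, 0.12], [0.0, -0.0, 0.13]]
end err mm [ 0.   0.2 -0.3] step 4.0
2
[[-3.7, -0.4, -0.4], [-3.7, -0.6, -0.4], [-3.6, -0.8, -0.4], [-3.6, -0.9, -0.4], [-3.6, -1.1, -0.4], [-3.5, -1.3, -0.4], [-3.4, -1.5, -0.4], [-3.3, -1.6, -0.4], [-3.3, -1.8, -0.4], [-3.2, -2.0, -0.4]]
[[0.0, -0.0, -0.05], [0.0, -0.0, -0.05], [0.0, -0.0, -0.05], [0.0, -0.0, -0.05], [0.0, -0.0, -0.05], [0.0, -0.0, -0.05], [0.0, -0.0, -0.05], [0.0, -0.0, -0.05], [0.0, -0.0, -0.05], [0.0, -0.0, -0.05]]
end err mm [-0.1 -0.5 -0.3] step 3.7
```

Emit:
{"name": "carry_out", "arguments": {"claw": [9, 9, 9, 9, 9, 9, 9, 9, 9, 9, 9, 9, 9], "delta_pos": [[-3.4, -2.1, 0.3], [-3.7, -1.7, 0.3], [-3.8, -1.2, 0.3], [-4.0, -0.8, 0.3], [-4.0, -0.2, 0.2], [-4.0, 0.2, 0.3], [-4.0, 0.8, 0.2], [-3.8, 1.2, 0.3], [-3.6, 1.7, 0.2], [-3.4, 2.2, 0.3], [0, 0, 0], [0, 0, 0], [0, 0, 0]], "angular": [[0, 0, 0.12], [0, 0, 0.12], [0, 0, 0.12], [0, 0, 0.13], [0, 0, 0.12], [0, 0, 0.13], [0, 0, 0.12], [0, 0, 0.13], [0, 0, 0.12], [0, 0, 0.13], [0, 0, 0], [0, 0, 0], [0, 0, 0]]}}

```text
clock: 3.35
position: [0.4593, 0.2812, 0.1997]
ee_rot: [-2.221, -2.221, -0.0]
force: [-0.4, 0.5, 0.0]
width: 0.981
gripper_force: 0.0
```

Run:
```python
from h import *
np.set_printoptions(precision=3,suppress=True)
W=arm.get_image("wrist");save(W,"w1.png")
np.savez("w1.npz",T=W["T"],mtx=W["mtx"],dist=W["dist"])
for l in "clip clip_grip tip_l".split():
    for d in arm.place_of(l,W): print(l,px(d["centre"]).round(1),round(d["conf"],2),onz(W,px(d["centre"]),0 if l=="clip" else .013))
plan([.42,-.09,.24],.5,10)
```

```text
clip [302.8 172.1] 0.82 [0.492 0.298 0.   ]
clip [272.2  48.7] 0.6 [0.456 0.433 0.   ]
clip_grip [305.3 146.2] 0.71 [0.493 0.329 0.013]
clip_grip [260.8  68. ] 0.66 [0.444 0.41  0.013]
tip_l [292.1   8.2] 0.79 [0.476 0.468 0.013]
tip_l [291.5   1.4] 0.74 [0.476 0.474 0.013]
tip_l [304.7 208.3] 0.73 [0.494 0.257 0.013]
tip_l [307.8 209.6] 0.64 [0.497 0.256 0.013]
[[-3.7, -0.4, -0.4], [-3.7, -0.6, -0.4], [-3.7, -0.8, -0.4], [-3.6, -0.9, -0.4], [-3.6, -1.1, -0.4], [-3.5, -1.3, -0.4], [-3.4, -1.5, -0.4], [-3.3, -1.6, -0.4], [-3.3, -1.8, -0.4], [-3.1, -2.0, -0.4]]
[[0.0, -0.0, -0.05], [0.0, -0.0, -0.05], [0.0, -0.0, -0.05], [0.0, -0.0, -0.05], [0.0, -0.0, -0.05], [0.0, -0.0, -0.05], [0.0, -0.0, -0.05], [0.0, -0.0, -0.05], [0.0, -0.0, -0.05], [0.0, -0.0, -0.05]]
end err mm [-0.2  0.3 -0.4] step 3.7
```

View pics/w1.png

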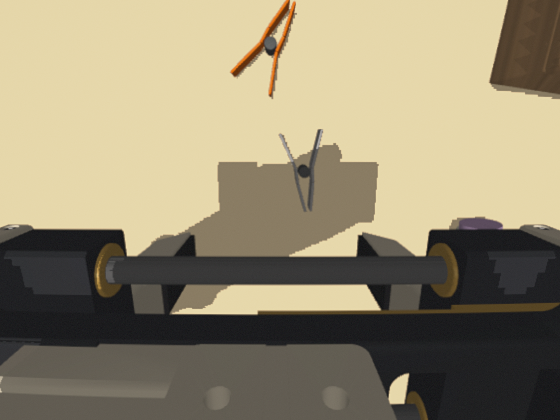

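The wrist view shows the steel clip with its pivot at (303,171), handle ends at (281,135) and (320,130), and jaws at (306,209). That puts it at about (0.492, 0.299) with the jaws toward -y. Next I look at the stand.

Emit:
{"name": "carry_out", "arguments": {"claw": [9, 9, 9, 9, 9, 9, 9, 9, 9, 9, 9, 9, 9], "delta_pos": [[-3.7, -0.4, -0.4], [-3.7, -0.6, -0.4], [-3.7, -0.8, -0.4], [-3.6, -0.9, -0.4], [-3.6, -1.1, -0.4], [-3.5, -1.3, -0.4], [-3.4, -1.5, -0.4], [-3.3, -1.6, -0.4], [-3.3, -1.8, -0.4], [-3.1, -2.0, -0.4], [0, 0, 0], [0, 0, 0], [0, 0, 0]], "angular": [[0, 0, -0.05], [0, 0, -0.05], [0, 0, -0.05], [0, 0, -0.05], [0, 0, -0.05], [0, 0, -0.05], [0, 0, -0.05], [0, 0, -0.05], [0, 0, -0.05], [0, 0, -0.05], [0, 0, 0], [0, 0, 0], [0, 0, 0]]}}

```text
clock: 4.85
position: [0.4196, -0.0894, 0.2396]
ee_rot: [-1.604, -2.701, -0.0]
force: [-0.7, 0.7, -0.4]
width: 0.979
gripper_force: 0.0
```

Run:
```python
from h import *
np.set_printoptions(precision=3,suppress=True)
print(arm.observe()["position"],arm.observe()["joints"])
W=arm.get_image("wrist");save(W,"w2.png")
np.savez("w2.npz",T=W["T"],mtx=W["mtx"],dist=W["dist"])
T=arm.get_image("top")
for l,z in dict(stand=0,hinge_top=.065,swing_knob=.1,card_edge=.093).items():
    for P in (W,T):
        for d in arm.place_of(l,P)[:2]: print(l,px(d["centre"]).round(1),round(d["conf"],2),onz(P,px(d["centre"]),z))
c=cv2.minAreaRect
```

```text
[ 0.42  -0.089  0.24 ] [-0.437  0.087  0.575  2.034 -0.055  1.035  0.664]
stand [315.  244.1] 0.98 [ 0.511 -0.142  0.   ]
hinge_top [326.7 263.3] 0.92 [ 0.516 -0.138  0.065]
swing_knob [300.  225.1] 0.75 [ 0.456 -0.104  0.1  ]
swing_knob [294.4 166.7] 0.46 [ 0.727 -0.058  0.1  ]
card_edge [250.6 129. ] 0.79 [ 0.367 -0.043  0.093]
```

View pics/w2.png

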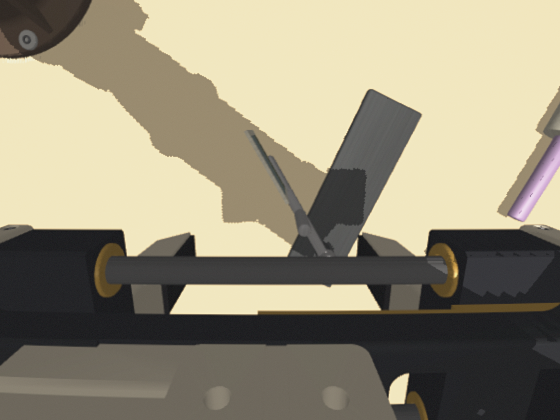

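The wrist view shows the foot's far end corners at (371,90) and (420,114), the knob at (300,226), the hinge at (326,262) and the card edge at (250,130). I'll fuse the views.

Run:
```python
from h import *
np.set_printoptions(precision=4,suppress=True)
S=arm.get_image("scene");T=arm.get_image("top");W=dict(np.load("w2.npz"));W1=dict(np.load("w1.npz"))
h=tri([(S,(218.8,226.5)),(T,(322.3,244.6)),(W,(326.7,263.3))]);k=tri([(S,(214.8,198.9)),(T,(308.5,264.2)),(W,(300,225.1))])
e=tri([(S,(220.9,167.5)),(T,(286.2,301.7)),(W,(250.6,129))])
print(h,k,e,sep="\n")
a,b=onz(W,(371,90),.012),onz(W,(420,114),.012); m=(a+b)/2; print(a,b,np.linalg.norm(a-b),m, (m-h[0])[:2],np.linalg.norm((m-h[0])[:2]))
az=lambda v:np.degrees(np.arctan2(v[1],v[0]))
print("foot az",az(m-h[0]),az(b-a)+90,"arm az",az(k[0]-h[0]),az(e[0]-h[0]))
print("clip",tri([(W1,(302.8,172.1)),(T,(163.1,252.9))]),tri([(W1,(305,209)),(T,(179.8,247.1))]))
print("clip ends", onz(W1,(281,135),.026),onz(W1,(320,130),.026),onz(W1,(306,209),.026))
y=np.radians(az(e[0]-h[0])-90); print("yaw",y)
K=k[0]; plan([K[0],K[1],.15],y,6)
```

```text
(array([ 0.5192, -0.1406,  0.0616]), [0.002032539994224351, 0.0035355454816186453, 0.0023736667267098494])
(array([ 0.4589, -0.107 ,  0.0933]), [0.004349420938417532, 0.003735633398763722, 0.002030112174069322])
(array([ 0.3661, -0.0441,  0.0992]), [0.005270199984968385, 0.0070193343400499625, 0.001828346350657363])
[0.4669 0.0644 0.012 ] [0.5351 0.0704 0.012 ] 0.06845283378442286 [0.501  0.0674 0.012 ] [-0.0182  0.2081] 0.20884420260324027
foot az 94.99617202293874 95.07519557216628 arm az 150.81965526372773 147.76988582739565
clip (array([0.4868, 0.2998, 0.0097]), [0.004106386967299703, 0.004106386967299616]) (array([0.4983, 0.2546, 0.0079]), [0.0036325997366355375, 0.0036325997366355146])
clip ends [0.4654 0.3413 0.026 ] [0.5068 0.3465 0.026 ] [0.494  0.2597 0.026 ]
yaw 1.0082747161892627
[[-0.6, 0.4, 1.5], [-0.6, 0.4, 1.5], [-0.6, 0.4, 1.5], [-0.6, 0.3, 1.5], [-0.7, 0.2, 1.5], [-0.7, 0.2, 1.5]]
[[0.0, -0.0, -0.09], [0.0, -0.0, -0.08], [0.0, -0.0, -0.09], [0.0, -0.0, -0.08], [0.0, -0.0, -0.09], [0.0, -0.0, -0.08]]
end err mm [ 0.2 -0.1 -0.3] step 1.5
```

Emit:
{"name": "carry_out", "arguments": {"claw": [6, 6, 6, 6, 6, 6, 6, 6, 6, 6, 6, 6, 2, 2, 1, 1, 1, 1], "delta_pos": [[-0.6, 0.4, 1.5], [-0.6, 0.4, 1.5], [-0.6, 0.4, 1.5], [-0.6, 0.3, 1.5], [-0.5, 0.2, 1.5], [-0.5, 0.2, 1.5], [0, 0, 0], [0, 0, 1.7], [0, 0, 1.7], [0, 0, 1.7], [0, 0, 1.7], [0, 0, 0], [0, 0, 0], [0, 0, 0], [0, 0, 0], [0, 0, 0], [0, 0, 0], [0, 0, 0]], "angular": [[0, 0, -0.09], [0, 0, -0.08], [0, 0, -0.09], [0, 0, -0.08], [0, 0, -0.09], [0, 0, -0.08], [0, 0, 0], [0, 0, 0], [0, 0, 0], [0, 0, 0], [0, 0, 0], [0, 0, 0], [0, 0, 0], [0, 0, 0], [0, 0, 0], [0, 0, 0], [0, 0, 0], [0, 0, 0]], "force": 15}}

```text
clock: 7.25
position: [0.4562, -0.1042, 0.0819]
ee_rot: [0.872, 3.018, 0.001]
force: [1.3, 3.7, 2.5]
width: 0.185
gripper_force: 1.9
```

Run:
```python
from h import *
s=arm.observe();print({k:np.round(s[k],3).tolist() for k in("clock","position","ee_rot","force","width","gripper_force","joints")})
```

```text
{'clock': 7.25, 'position': [0.456, -0.104, 0.082], 'ee_rot': [0.872, 3.018, 0.001], 'force': [1.287, 3.685, 2.547], 'width': 0.185, 'gripper_force': 1.915, 'joints': [-0.227, 0.393, 0.437, 2.138, -0.268, 0.661, 1.401]}
```

Emit:
{"name": "carry_out", "arguments": {"claw": [1, 1, 1, 1], "delta_pos": [[0, 0, 0], [0, 0, 0], [0, 0, 0], [0, 0, 0]], "angular": [[0, 0, 0], [0, 0, 0], [0, 0, 0], [0, 0, 0]], "force": 25}}

```text
clock: 7.65
position: [0.4562, -0.1041, 0.0819]
ee_rot: [0.872, 3.018, 0.001]
force: [-0.1, 4.9, 4.6]
width: 0.149
gripper_force: 25.0
```

Run:
```python
from h import *
s=arm.observe();print({k:np.round(s[k],3).tolist() for k in("position","force","width","gripper_force")})
p=np.array(s["position"]);h=np.array([.5185,-.1405,0])
v=(p-h)[:2];print(np.linalg.norm(v),np.degrees(np.arctan2(v[1],v[0])))
a0=np.radians(148.3);a1=np.radians(95);n=14
q=R.from_rotvec(s["ee_rot"]);D=[];A=[]
hh=p-.07*np.array([np.cos(a0),np.sin(a0),0]);print(hh)
for i in range(1,n+1):
    a=a0+(a1-a0)*i/n; t=hh+.07*np.array([np.cos(a),np.sin(a),0]);t[2]=p[2] 
    d=np.round(q.inv().apply(t-p)*100,2);r=[0,0,round((a0-a1)/n,3)]
    p=p+q.apply(d/100);q=q*R.from_rotvec(r);D.append(d.tolist());A.append(r)
print(D,A[0],p,q.as_rotvec())
```

```text
{'position': [0.456, -0.104, 0.082], 'force': [-0.106, 4.927, 4.642], 'width': 0.149, 'gripper_force': 25.001}
0.07215356264632859 149.67313844167333
[ 0.51577679 -0.14085035  0.08188251]
[[-0.01, 0.46, 0.0], [-0.01, 0.47, 0.0], [-0.01, 0.46, 0.0], [-0.02, 0.47, 0.0], [-0.01, 0.46, 0.0], [-0.01, 0.47, 0.0], [-0.01, 0.46, 0.0], [-0.01, 0.47, 0.0], [-0.02, 0.46, 0.0], [-0.01, 0.47, 0.0], [-0.01, 0.46, 0.0], [-0.02, 0.47, 0.0], [-0.01, 0.46, 0.0], [-0.01, 0.47, 0.0]] [0, 0, np.float64(0.066)] [ 0.50968419 -0.07107217  0.08191747] [-2.12563632e+00 -2.31317147e+00 -9.44201135e-04]
```

Emit:
{"name": "carry_out", "arguments": {"claw": [1, 1, 1, 1, 1, 1, 1, 1, 1, 1, 1, 1, 1, 1, 1, 1, 1], "delta_pos": [[-0.01, 0.46, 0], [-0.01, 0.47, 0], [-0.01, 0.46, 0], [-0.02, 0.47, 0], [-0.01, 0.46, 0], [-0.01, 0.47, 0], [-0.01, 0.46, 0], [-0.01, 0.47, 0], [-0.02, 0.46, 0], [-0.01, 0.47, 0], [-0.01, 0.46, 0], [-0.02, 0.47, 0], [-0.01, 0.46, 0], [-0.01, 0.47, 0], [0, 0, 0], [0, 0, 0], [0, 0, 0]], "angular": [[0, 0, 0.066], [0, 0, 0.066], [0, 0, 0.066], [0, 0, 0.066], [0, 0, 0.066], [0, 0, 0.066], [0, 0, 0.066], [0, 0, 0.066], [0, 0, 0.066], [0, 0, 0.066], [0, 0, 0.066], [0, 0, 0.066], [0, 0, 0.066], [0, 0, 0.066], [0, 0, 0], [0, 0, 0], [0, 0, 0]]}}

```text
clock: 9.35
position: [0.5094, -0.0686, 0.0819]
ee_rot: [-2.122, -2.313, -0.003]
force: [-2.4, 12.8, 10.6]
width: 0.15
gripper_force: 25.0
```

Run:
```python
from h import *
np.set_printoptions(precision=4,suppress=True)
s=arm.observe();print({k:np.round(s[k],3).tolist() for k in("position","force","width","gripper_force")})
W=arm.get_image("wrist");save(W,"w3.png");S=arm.get_image("scene");T=arm.get_image("top")
for l,z in dict(hinge_top=.065,swing_knob=.1,card_edge=.093).items():
    for P in (W,S,T):
        for d in arm.place_of(l,P)[:2]: print(l,px(d["centre"]).round(1),round(d["conf"],2),onz(P,px(d["centre"]),z))
```

```text
{'position': [0.509, -0.069, 0.082], 'force': [-2.38, 12.83, 10.636], 'width': 0.15, 'gripper_force': 25.003}
hinge_top [220.6 226. ] 0.56 [ 0.5229 -0.1351  0.065 ]
swing_knob [277.6 267.7] 0.67 [ 0.5112 -0.0703  0.1   ]
swing_knob [237.3 204.1] 0.7 [ 0.5108 -0.0745  0.1   ]
card_edge [267.8  26.2] 0.93 [0.4971 0.0406 0.093 ]
```

View pics/w3.png

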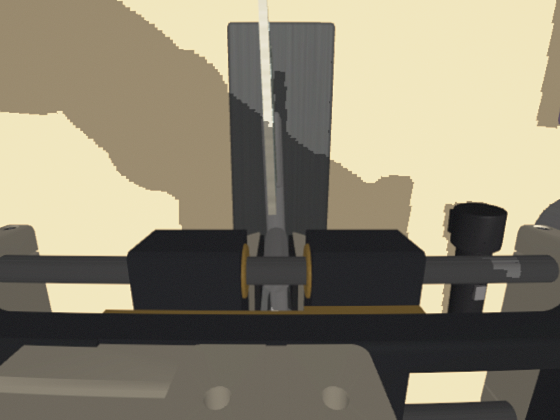

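The wrist view shows the card at (266,60) over the foot, which spans columns 229–334. The arm is nearly in line, about 0.03 rad off. I release the knob and lift.

Emit:
{"name": "carry_out", "arguments": {"claw": [3, 4, 5, 6, 6, 6, 6, 6, 6, 6, 6, 6], "delta_pos": [[0, 0, 0], [0, 0, 0], [0, 0, 0], [0, 0, 0], [0, 0, -2.5], [0, 0, -3], [0, 0, -3], [0, 0, -3], [0, 0, -2.5], [0, 0, 0], [0, 0, 0], [0, 0, 0]], "angular": [[0, 0, 0], [0, 0, 0], [0, 0, 0], [0, 0, 0], [0, 0, 0], [0, 0, 0], [0, 0, 0], [0, 0, 0], [0, 0, 0], [0, 0, 0], [0, 0, 0], [0, 0, 0]]}}

```text
clock: 11.15
position: [0.5088, -0.0714, 0.2207]
ee_rot: [-2.126, -2.312, 0.002]
force: [-1.1, 0.4, -0.8]
width: 0.655
gripper_force: 0.0
```

Run:
```python
from h import *
np.set_printoptions(precision=4,suppress=True)
s=arm.observe();print({k:np.round(s[k],3).tolist() for k in("clock","position","ee_rot","force","width","joints")})
W=arm.get_image("wrist");save(W,"w4.png");np.savez("w4.npz",T=W["T"],mtx=W["mtx"],dist=W["dist"])
S=arm.get_image("scene");T=arm.get_image("top")
for l,z in dict(stand=0,hinge_top=.065,swing_knob=.1,card_edge=.093).items():
    o=[]
    for n,P in zip("WST",(W,S,T)):
        for d in arm.place_of(l,P)[:1]: o.append((P,px(d["centre"])));print(l,n,px(d["centre"]).round(1),round(d["conf"],2),onz(P,px(d["centre"]),z))
    if len(o)>1: print(tri(o))
# clip approach: 26 mm behind pivot
plan([.488,.328,.12],np.radians(4),12)
```

```text
{'clock': 11.15, 'position': [0.509, -0.071, 0.221], 'ee_rot': [-2.126, -2.312, 0.002], 'force': [-1.089, 0.415, -0.833], 'width': 0.655, 'joints': [-0.605, 0.319, 0.836, 1.895, -0.271, 1.047, 0.427]}
stand W [275.2 231.9] 0.91 [ 0.5136 -0.1363  0.    ]
stand S [220.1 241.9] 0.97 [ 0.521  -0.1418  0.    ]
(array([ 0.5141, -0.1392, -0.0093]), [0.00042957866670766733, 0.0004295786667075853])
hinge_top W [279.5 252.7] 0.65 [ 0.5188 -0.1379  0.065 ]
hinge_top S [218.8 228.8] 0.88 [ 0.5283 -0.1436  0.065 ]
(array([ 0.5201, -0.141 ,  0.0552]), [0.0011753791345041995, 0.0011753791345041331])
swing_knob W [276.  199.5] 0.94 [ 0.5093 -0.0699  0.1   ]
swing_knob S [236.  202.4] 0.88 [ 0.5037 -0.0742  0.1   ]
(array([ 0.5072, -0.0723,  0.1011]), [0.0033644072261667275, 0.003364407226166598])
card_edge W [273.9  70. ] 0.61 [0.4977 0.0446 0.093 ]
card_edge S [272.9 183. ] 0.96 [0.4948 0.0487 0.093 ]
card_edge T [153.7 247.7] 0.68 [0.4849 0.3062 0.093 ]
(array([0.4809, 0.1389, 0.082 ]), [0.09233501940108478, 0.07589392963163975, 0.16446446853488098])
[[3.3, 0.1, 0.8], [3.3, 0.1, 0.9], [3.3, 0.1, 0.8], [3.3, 0.1, 0.9], [3.3, 0.1, 0.8], [3.4, 0.1, 0.9], [3.3, 0.1, 0.8], [3.4, 0.1, 0.9], [3.3, 0.1, 0.8], [3.4, 0.1, 0.9], [3.3, 0.1, 0.8], [3.4, 0.1, 0.9]]
[[0.0, -0.0, 0.0], [0.0, -0.0, 0.0], [0.0, -0.0, 0.0], [0.0, -0.0, 0.0], [0.0, -0.0, 0.0], [0.0, -0.0, 0.0], [0.0, -0.0, 0.0], [0.0, -0.0, 0.0], [0.0, -0.0, 0.0], [0.0, -0.0, 0.0], [0.0, -0.0, 0.01], [0.0, -0.0, 0.0]]
end err mm [ 0.2  0.1 -0.2] step 3.4
```

View pics/w4.png

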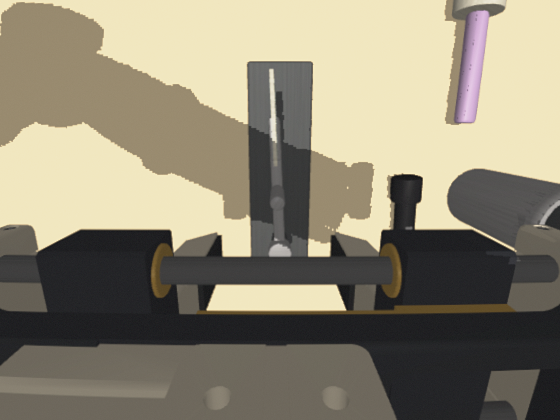

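The wrist view shows the card edge at (271,70), in line over the foot (columns 249–312). The arm stayed put after release, about 0.03 rad off. On to the clip.

Emit:
{"name": "carry_out", "arguments": {"claw": [9, 9, 9, 9, 9, 9, 9, 9, 9, 9, 9, 9], "delta_pos": [[3.6, 0.1, 0], [3.6, 0.1, 0.5], [3.6, 0.1, 0.8], [3.6, 0.1, 0.8], [3.6, 0.1, 0.8], [3.6, 0.1, 0.8], [3.6, 0.1, 0.8], [3.6, 0.1, 0.8], [3.6, 0.1, 0.8], [3.4, 0.1, 0.8], [0, 0, 0], [0, 0, 0]], "angular": [[0, 0, 0], [0, 0, 0], [0, 0, 0], [0, 0, 0], [0, 0, 0], [0, 0, 0], [0, 0, 0], [0, 0, 0], [0, 0, 0], [0, 0, 0], [0, 0, 0], [0, 0, 0]]}}

```text
clock: 13.1
position: [0.4891, 0.2865, 0.1523]
ee_rot: [2.124, 2.314, -0.001]
force: [0.7, -0.1, 0.6]
width: 0.98
gripper_force: 0.0
```

Run:
```python
from h import *
np.set_printoptions(precision=4,suppress=True)
s=arm.observe();print({k:np.round(s[k],3).tolist() for k in("clock","position","ee_rot","force","width","joints")})
W=arm.get_image("wrist");save(W,"w5.png");np.savez("w5.npz",T=W["T"],mtx=W["mtx"],dist=W["dist"])
W1=dict(np.load("w1.npz"))
for l,z in dict(clip=0,clip_grip=.013,tip_l=.013).items():
    for d in arm.place_of(l,W)[:3]: print(l,px(d["centre"]).round(1),round(d["conf"],2),onz(W,px(d["centre"]),z))
t=arm.trace("clip",W)[0]["region"]; ys,xs=np.nonzero(t);print(xs.min(),xs.max(),ys.min(),ys.max())
```

```text
{'clock': 13.1, 'position': [0.489, 0.287, 0.152], 'ee_rot': [2.124, 2.314, -0.001], 'force': [0.741, -0.124, 0.565], 'width': 0.98, 'joints': [-1.124, 0.481, 0.711, 1.85, -0.379, 0.951, -0.159]}
clip [253.  42.] 0.7 [0.4558 0.4297 0.    ]
clip [276.9 180.6] 0.61 [0.4895 0.3007 0.    ]
clip [278.8 153. ] 0.25 [0.489 0.329 0.   ]
clip_grip [276.5 155.3] 0.6 [0.4868 0.3275 0.013 ]
tip_l [277.4 226. ] 0.79 [0.494 0.256 0.013]
tip_l [282.5 225.4] 0.69 [0.4991 0.2571 0.013 ]
253 302 136 229
```

View pics/w5.png

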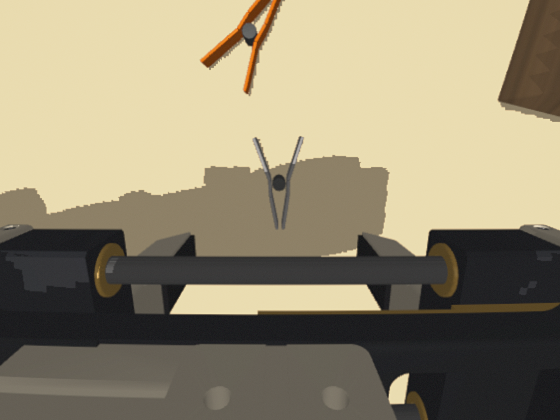

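The wrist view shows the steel clip with its pivot at (279,183), handle ends at (255,138) and (302,138), and jaw tips at (281,228). It is in line with the tool. I descend with the grasp about 27 mm behind the pivot.

Emit:
{"name": "carry_out", "arguments": {"claw": [9, 9, 9, 9, 9, 9, 9, 9, 9, 9, 9, 9], "delta_pos": [[1.0, 0.1, 1.8], [1.0, 0.1, 1.8], [1.0, 0.1, 1.8], [1.1, 0, 1.8], [0, 0, 1.8], [0, 0, 1.8], [0, 0, 1.6], [0, 0, 1.2], [0, 0, 0.8], [0, 0, 0.4], [0, 0, 0], [0, 0, 0]], "angular": [[0, 0, 0], [0, 0, 0], [0, 0, 0], [0, 0, 0], [0, 0, 0], [0, 0, 0], [0, 0, 0], [0, 0, 0], [0, 0, 0], [0, 0, 0], [0, 0, 0], [0, 0, 0]]}}

```text
clock: 14.55
position: [0.4894, 0.3273, 0.0052]
ee_rot: [2.126, 2.312, 0.001]
force: [0.3, 0.8, 0.3]
width: 0.978
gripper_force: 0.0
```

Run:
```python
from h import *
s=arm.observe();print({k:np.round(s[k],4).tolist() for k in("clock","position","ee_rot","force","width")})
```

```text
{'clock': 14.55, 'position': [0.4894, 0.3273, 0.0052], 'ee_rot': [2.1264, 2.3124, 0.0014], 'force': [0.2709, 0.8367, 0.2821], 'width': 0.9777}
```

Emit:
{"name": "carry_out", "arguments": {"claw": [5.5, 5.5, 5.5, 5.5, 4, 3, 2, 1.5, 1.5, 1.5, 1.5, 1.5, 1.5, 1.5, 1.5], "delta_pos": [[0, 0, 0.2], [0, 0, 0], [0, 0, 0], [0, 0, 0], [0, 0, 0], [0, 0, 0], [0, 0, 0], [0, 0, 0], [0, 0, 0], [0, 0, 0], [0, 0, 0], [0, 0, 0], [0, 0, 0], [0, 0, 0], [0, 0, 0]], "angular": [[0, 0, 0], [0, 0, 0], [0, 0, 0], [0, 0, 0], [0, 0, 0], [0, 0, 0], [0, 0, 0], [0, 0, 0], [0, 0, 0], [0, 0, 0], [0, 0, 0], [0, 0, 0], [0, 0, 0], [0, 0, 0], [0, 0, 0]], "force": 45}}

```text
clock: 16.05
position: [0.489, 0.3273, 0.0028]
ee_rot: [-2.126, -2.313, -0.0]
force: [0.2, 1.6, 1.6]
width: 0.169
gripper_force: 45.0
```

Run:
```python
from h import *
s=arm.observe();print({k:np.round(s[k],4).tolist() for k in("clock","position","force","width","gripper_force")}, s["width"]*91.8)
W=arm.get_image("wrist");save(W,"w6.png")
```

```text
{'clock': 16.05, 'position': [0.489, 0.3273, 0.0028], 'force': [0.2189, 1.5841, 1.5849], 'width': 0.1694, 'gripper_force': 45.0071} 15.554894403241141
```

View pics/w6.png

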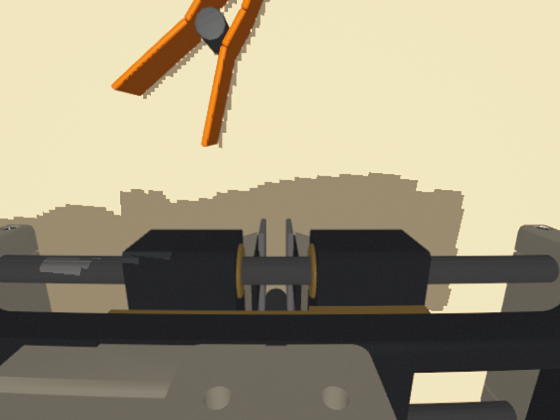

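The wrist view shows the handles at (263,235) and (289,235), parallel between the pads, so the clip is squeezed fully open. I lift it and move to a standoff in front of the card edge.

Emit:
{"name": "carry_out", "arguments": {"claw": [1.5, 1.5, 1.5, 1.5, 1.5, 1.5, 1.5, 1.5, 1.5, 1.5, 1.5, 1.5, 1.5, 1.5, 1.5, 1.5, 1.5, 1.5, 1.5], "delta_pos": [[0, 0, -0.7], [0, 0, -1.5], [0, 0, -1.5], [0, 0, -1.5], [0, 0, -1.5], [0, 0, -1.5], [-1.6, -0.1, 0], [-1.8, -0.2, 0], [-1.8, -0.2, 0], [-1.8, -0.2, 0], [-1.8, -0.2, 0], [-1.8, -0.2, 0], [-1.8, -0.2, 0], [-1.8, -0.2, 0], [-1.8, -0.1, 0], [-1.8, -0.1, 0], [0, 0, 0], [0, 0, 0], [0, 0, 0]], "angular": [[0, 0, 0], [0, 0, 0], [0, 0, 0], [0, 0, 0], [0, 0, 0], [0, 0, 0], [0, 0, 0], [0, 0, 0], [0, 0, 0], [0, 0, 0], [0, 0, 0], [0, 0, 0], [0, 0, 0], [0, 0, 0], [0, 0, 0], [0, 0, 0], [0, 0, 0], [0, 0, 0], [0, 0, 0]]}}

```text
clock: 18.0
position: [0.487, 0.1492, 0.0847]
ee_rot: [-2.125, -2.314, -0.001]
force: [0.0, 0.5, -1.1]
width: 0.171
gripper_force: 45.0
```

Run:
```python
from h import *
np.set_printoptions(precision=4,suppress=True)
s=arm.observe();print({k:np.round(s[k],4).tolist() for k in("clock","position","ee_rot","force","width","gripper_force")})
S=arm.get_image("scene");T=arm.get_image("top");W=arm.get_image("wrist");save(W,"w7.png")
for l,z in dict(clip=.08,tip_l=.093,tip_r=.093,card_edge=.093).items():
    for n,P in zip("WST",(W,S,T)):
        for d in arm.place_of(l,P)[:3]: print(l,n,px(d["centre"]).round(1),round(d["conf"],2),onz(P,px(d["centre"]),z))
a=cv2.resize(S["frame"][110:250,180:360],(720,560),interpolation=cv2.INTER_CUBIC); cv2.imwrite("pics/s7.png",a[:,:,::-1])
```

```text
{'clock': 18.0, 'position': [0.487, 0.1492, 0.0847], 'ee_rot': [-2.1249, -2.3135, -0.0006], 'force': [0.012, 0.4607, -1.1048], 'width': 0.171, 'gripper_force': 44.991}
clip W [274.2 296.7] 0.87 [0.4893 0.1177 0.08  ]
clip S [294.1 175.5] 0.76 [0.4941 0.1216 0.08  ]
clip S [359.4 149.4] 0.62 [0.5159 0.3465 0.08  ]
clip S [297.  287.9] 0.58 [ 0.7908 -0.0898  0.08  ]
clip T [222.6 254.6] 0.58 [0.4779 0.1233 0.08  ]
clip T [115.1 260. ] 0.45 [0.448  0.4107 0.08  ]
tip_l W [277.5 265.5] 0.44 [0.4889 0.1443 0.093 ]
tip_l S [283.3 181.6] 0.62 [0.5066 0.0751 0.093 ]
tip_l S [375.6 146.6] 0.55 [0.5436 0.3827 0.093 ]
tip_l S [376.2 143.5] 0.52 [0.5346 0.3936 0.093 ]
tip_l T [238.2 242. ] 0.41 [0.5118 0.0829 0.093 ]
tip_l T [239.2 253.5] 0.39 [0.4813 0.0784 0.093 ]
tip_l T [103.9 253.9] 0.37 [0.4612 0.4384 0.093 ]
tip_r W [277.5 265.5] 0.44 [0.4889 0.1443 0.093 ]
tip_r S [283.3 181.6] 0.62 [0.5066 0.0751 0.093 ]
tip_r S [375.6 146.6] 0.55 [0.5436 0.3827 0.093 ]
tip_r S [376.2 143.5] 0.52 [0.5346 0.3936 0.093 ]
tip_r T [238.2 242. ] 0.41 [0.5118 0.0829 0.093 ]
tip_r T [239.2 253.5] 0.39 [0.4813 0.0784 0.093 ]
tip_r T [103.9 253.9] 0.37 [0.4612 0.4384 0.093 ]
card_edge S [270.7 186.3] 0.72 [0.5017 0.0367 0.093 ]
card_edge T [255.1 248.5] 0.62 [0.4967 0.0373 0.093 ]
```

View pics/s7.png

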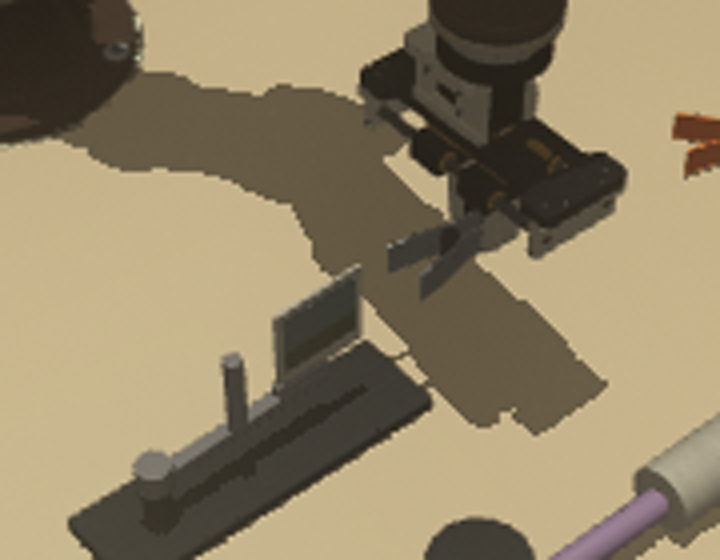

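The scene crop shows the clip open, with jaw tips at crop (389,258) and (423,285), short of the card's free edge at crop (360,300). I advance 30 mm, then measure again.

Emit:
{"name": "carry_out", "arguments": {"claw": [1.5, 1.5, 1.5, 1.5, 1.5, 1.5], "delta_pos": [[-0.8, 0, 0], [-0.8, 0, 0], [-0.7, 0, 0], [-0.7, 0, 0], [0, 0, 0], [0, 0, 0]], "angular": [[0, 0, 0], [0, 0, 0], [0, 0, 0], [0, 0, 0], [0, 0, 0], [0, 0, 0]]}}

```text
clock: 19.35
position: [0.4895, 0.1183, 0.0847]
ee_rot: [-2.127, -2.312, -0.0]
force: [-0.3, 0.8, -0.5]
width: 0.175
gripper_force: 45.0
```

Run:
```python
from h import *
np.set_printoptions(precision=4,suppress=True)
s=arm.observe();print({k:np.round(s[k],4).tolist() for k in("clock","position","force","width")})
S=arm.get_image("scene");T=arm.get_image("top");W=arm.get_image("wrist")
for l,z in dict(clip=.08,tip_l=.093,card_edge=.093,swing_knob=.1).items():
    for n,P in zip("WST",(W,S,T)):
        for d in arm.place_of(l,P)[:3]:
            c=onz(P,px(d["centre"]),z)
            if abs(c[1])<.2 and c[0]<.6: print(l,n,px(d["centre"]).round(1),round(d["conf"],2),c)
a=cv2.resize(S["frame"][150:220,230:320],(400,311),interpolation=cv2.INTER_CUBIC)
b=cv2.resize(T["frame"][215:285,205:295],(400,311),interpolation=cv2.INTER_CUBIC); b=np.clip(b*1.8,0,255).astype(np.uint8)
cv2.imwrite("pics/s8.png",np.hstack([a,b])[:,:,::-1])
```

```text
{'clock': 19.35, 'position': [0.4895, 0.1183, 0.0847], 'force': [-0.2567, 0.7859, -0.4525], 'width': 0.1753}
clip W [272.9 298. ] 0.72 [0.4912 0.0862 0.08  ]
clip S [283.6 183.1] 0.54 [0.5015 0.08   0.08  ]
clip T [233.9 251.8] 0.66 [0.4869 0.0936 0.08  ]
tip_l S [268.3 182.4] 0.68 [0.4858 0.0397 0.093 ]
tip_l T [248.4 243.9] 0.49 [0.5081 0.0556 0.093 ]
card_edge S [271.9 186. ] 0.91 [0.5026 0.0399 0.093 ]
card_edge T [253.5 250.9] 0.59 [0.4901 0.0411 0.093 ]
swing_knob T [295.3 249.2] 0.63 [ 0.4991 -0.0685  0.1   ]
swing_knob T [316.7 245.2] 0.2 [ 0.5123 -0.1245  0.1   ]
```

View pics/s8.png

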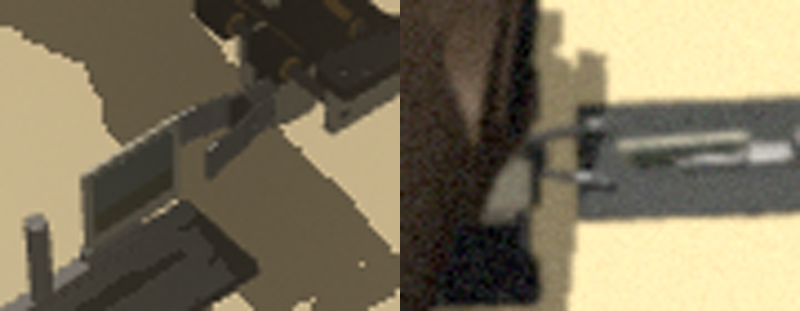

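The top crop shows the jaw tips at (600,125) and (612,183), just short of the card's free end at (618,146), which lies between them. The scene crop agrees. I'll turn that into numbers.

Run:
```python
from h import *
np.set_printoptions(precision=4,suppress=True)
T=arm.get_image("top");S=arm.get_image("scene")
f=lambda x,y:(205+(x-400)*90/400,215+y*70/311)
g=lambda x,y:(230+x*90/400,150+y*70/311)
e,i=onz(T,f(618,147),.128),onz(T,f(745,135),.128);t=[onz(T,f(600,125),.107),onz(T,f(612,183),.107)]
print("top",e,i,np.linalg.norm(e-i),*t)
u=(e-i)/np.linalg.norm(e-i);v=np.array([-u[1],u[0],0]);print("az",np.degrees(np.arctan2(u[1],u[0])))
u=np.array([np.cos(np.radians(96.5)),np.sin(np.radians(96.5)),0]);v=np.array([-u[1],u[0],0])
for q in t: print("along,across mm",1000*(q-e)@u,1000*(q-e)@v)
# scene: near tip bottom (207,177) z .081, top(207,152) z .107 ; card free edge top (173,130) z .128, bottom (177,190) z .058
es=onz(S,g(174,127),.128);eb=onz(S,g(177,190),.058);print("scene",es,eb)
for q in (onz(S,g(207,152),.107),onz(S,g(207,178),.081)): print(q,1000*(q-es)@u,1000*(q-es)@v)
```

```text
top [0.4926 0.0388 0.128 ] [ 0.5032 -0.034   0.128 ] 0.07360637486577525 [0.5082 0.0509 0.107 ] [0.4743 0.0419 0.107 ]
az 98.26676858547644
along,across mm 10.241331336164764 -16.796000643932825
along,across mm 5.133923289079731 17.877377856736935
scene [0.5039 0.0302 0.128 ] [0.4929 0.0397 0.058 ]
[0.5153 0.0464 0.107 ] 14.734996176133391 -13.14573585458062
[0.5129 0.0483 0.081 ] 16.978202485587907 -10.937603235117972
```

Emit:
{"name": "carry_out", "arguments": {"claw": [1.5, 1.5, 1.5, 1.5, 1.5, 1.5, 1.5, 1.5, 1.5], "delta_pos": [[-0.5, 0, 0], [-0.5, 0, 0], [-0.5, 0, 0], [-0.5, 0, 0], [-0.5, 0, 0], [-0.4, 0, 0], [0, 0, 0], [0, 0, 0], [0, 0, 0]], "angular": [[0, 0, 0], [0, 0, 0], [0, 0, 0], [0, 0, 0], [0, 0, 0], [0, 0, 0], [0, 0, 0], [0, 0, 0], [0, 0, 0]]}}

```text
clock: 21.1
position: [0.4919, 0.0898, 0.0847]
ee_rot: [-2.126, -2.313, -0.0]
force: [0.2, 0.5, -0.8]
width: 0.175
gripper_force: 45.0
```

Run:
```python
from h import *
s=arm.observe();print({k:np.round(s[k],4).tolist() for k in("clock","position","force","width","gripper_force")})
S=arm.get_image("scene");T=arm.get_image("top")
a=cv2.resize(S["frame"][150:220,230:320],(400,311),interpolation=cv2.INTER_CUBIC)
b=cv2.resize(T["frame"][215:285,215:305],(400,311),interpolation=cv2.INTER_CUBIC); b=np.clip(b*1.8,0,255).astype(np.uint8)
cv2.imwrite("pics/s9.png",np.hstack([a,b])[:,:,::-1])
```

```text
{'clock': 21.1, 'position': [0.4919, 0.0898, 0.0847], 'force': [0.1543, 0.5031, -0.7643], 'width': 0.1753, 'gripper_force': 44.9909}
```

View pics/s9.png

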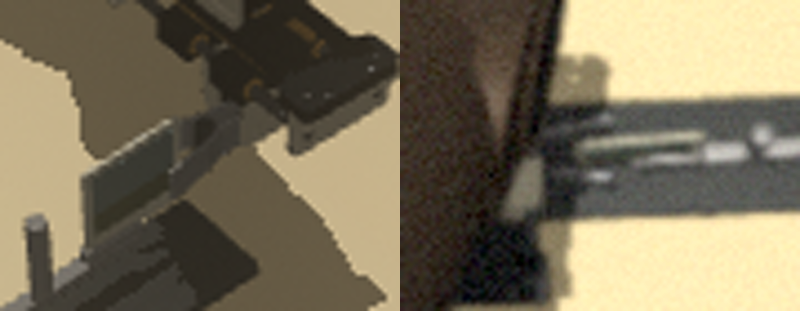

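The top crop shows the jaw tips at (608,118) and (610,178), either side of the card and past its free edge at (574,147). The scene crop agrees, the estimates put the tips 12–26 mm past the edge, and there is no contact force. Handing in.

```bash
python3 -c "
from cell import arm
print(arm.sign_off())"
```

```text
the job is handed in; nothing more can be done
None
```

I handed the job in at about 21 s: the stand's arm is about 0.03 rad off in line over the foot, and the clip is still held wide open with a jaw on each side of the card edge, apparently without touching; sign-off returned no verdict.

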